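Load the vial photometer and hold its sprung draw rod at the mark

TASK

Take the one tall tube out of the row of short vials in the rack and stand it fully home in the well of the vial reader. Then pull the reader's spring-loaded draw rod straight out of its sleeve until the dark ring on the rod has just come fully out of the sleeve's mouth, and finish while holding it still there, for the spring draws it back if let go. Do not draw the rod before the tube is in, and leave the short vials where they are.

Things in the scene. Friction and masses are not known exactly. Their poses are not given: they have to be found in the camera images.
- tall_tube: the sample tube to load: round, 12 mm diameter all the way up, 70 mm tall (amber glass body, the top 16 mm is its cap), about 20 g; origin at the centre of its underside, z along it. It starts upright in one of the four rack holes, its foot 12 mm above the bench and 52 mm of it clear of the rack's top; short vials stand in the other three
- vial_rack: fixed grey rack block, 44 (x) x 150 (y) x 30 mm high; four round holes 13.5 mm wide, 18 mm deep in a row along its y axis at y = -54, -18, 18, 54 mm; origin under its centre, on the bench. Fingers closing along its x clear the other vials. Tall equipment (0.4 m) stands behind: world x over 0.62 m at y = 0 to 0.2 m, x over 0.57 m at y over 0.27 m; pass in front of it
- vial_2: short 12 mm x 33 mm sample vial standing in one of the other holes of the rack (a bystander); origin at the centre of its underside, z up along it
- vial_5: short 12 mm x 33 mm sample vial standing in one of the other holes of the rack (a bystander); origin at the centre of its underside, z up along it
- vial_3: short 12 mm x 33 mm sample vial standing in one of the other holes of the rack (a bystander); origin at the centre of its underside, z up along it
- reader: fixed vial reader: base plate 112 x 92 x 6 mm, on it a grey block 90 (x, from -30 to +60 mm) x 70 (y) mm, its top 56 mm above the bench; origin on the bench under it. One round well opens in the block's top; a 20 mm thick sleeve sticks out of its front (-x) face and the draw rod comes out of it along the reader's -x axis, 40 mm above the bench
- well_floor (a point): centre of the floor of the reader's well, at (35, 0, 30) mm of the reader; the well is 14.5 mm wide, 26 mm deep, with a 2 mm chamfer at its mouth straight above in the block's top; the seated tube stands out 44 mm. Axes as the reader's
- sleeve_mouth (a point): centre of the mouth of the sleeve, where the rod comes out, at (-75, 0, 40) mm of the reader; a 25 mm wide collar surrounds it; the rod comes out along this point's -x
- rod_grip (a point): centre of the flat-sided grey grip on the draw rod's outer end: 30 mm long along the rod (x), 16 mm wide (y), 26 mm high (z, centre 40 mm above the bench); beyond it, 15 to 20 mm out (-x), an end flange 24 mm wide, 32 mm high. With the rod in, this point is 20 mm in front of the sleeve mouth; nothing lies beneath or beside the grip. Axes as the reader's; moves with the rod
- draw_rod (a joint): how far the 10 mm rod is drawn out, m: 0 = in (sprung home), 0.09 = end stop. The pull is 3 N at 0 and grows by 1.2 N per 10 mm (10.5 N at the mark). The length mark is a 6 mm wide dark ring on the rod: its front edge shows at 0.056, it is just fully out of the sleeve mouth at 0.062; 0.059 to 0.071 counts as at the mark

How it is judged:
On the way, in this order (a step that is already met when the one before it is completed fails the run):
1. the tall tube stands fully home in the reader's well, let go (horizontal distance between tall_tube and well_floor below 0.004 m and z of tall_tube in the frame of well_floor between -0.004 and 0.004 m and angle between tall_tube's own z axis and vertical below 0.15 rad and contact force between the fingers and tall_tube below 0.1 N), for 0.3 s.
2. the draw rod is held at its mark by the fingers (value of joint draw_rod between 0.059 and 0.071 m and velocity of joint draw_rod between -0.01 and 0.01 m/s and contact force between the fingers and draw_rod above 2 N), for 0.5 s.
At the end, for the whole second after the job is handed in: The tall tube stands in the well on its floor (within 4 mm in height and sideways, upright within 0.15 rad), not touched by the fingers; the fingers hold the draw rod still (under 10 mm/s, more than 2 N between fingers and rod) at its mark, 59 to 71 mm out, through the last second (all of step 1 and all of step 2); the arm keeps its last pose, push and grip.
It fails at once if the draw rod is drawn out (over 20 mm) while the tall tube is not in the well (value of joint draw_rod above 0.02 m and distance between tall_tube and well_floor above 0.02 m).
It fails at once if a short vial is taken or knocked out of its place (moved over 20 mm) (distance of any of vial_2, vial_5, vial_3 from where it was at the start of the episode above 0.02 m).
It also fails if it takes over 64 s, if anything falls off the work surface, if the arm or the gripper's body presses on something with over 40 N, if the wrist force passes 120 N, or if a joint passes its speed limit or range.

ROBOT

A 6-joint arm with a two-finger parallel gripper is mounted at the origin on a cart in front of the work surface, level with it; the furniture and walls round the work are solid. World frame = base frame: x ahead of the robot, y to its left, z up, the work surface at z = 0. Lengths are in m, angles in rad, forces in N, time in s.
With the tool pointing down it reaches from about 0.375 to 0.925 m from the base axis. Payload 5.7 kg.
Tool frame: the origin (TCP) lies midway between the tips of the shut fingers; the grasp point (between the pads) lies 19 mm behind it; z points along the fingers, y is the line along which they close (so a half turn about z gives the same grasp; the last joint's range is limited). The gripper opens to 88 mm and grips with 3 to 60 N. Pads are 20 mm wide; open, the fingers measure 115 mm over their backs; the gripper's body (75 mm by 178 mm) begins 61 mm behind the grasp point.
Start: joints at [1.147, 0.359, 1.51, -0, 1.272, -0.115], TCP at [0.182, 0.572, 0.223] pointing down, gripper open.
Joint ranges: [-2.97, 2.97], [-1.01, 2.36], [0.21, 2.38], [-0.96, 4.11], [0.2, 2.71], [-2.98, 2.98]. Speed limits (rad/s): [2.39, 2.39, 3.14, 3.14, 3.14, 3.14].

INTERFACE

Orientations are given as a unit quaternion [x, y, z, w].
In Python, from bench import move_ptp, servo_line, goto_joints, move_gripper, sleep, inverse_kinematics, capture, PlanningError, close_job, spot_in, silhouettes, current_clock, current_joint_pos, current_qvel, current_joint_torque, current_position, current_orientation, current_force, current_torque, current_finger_gap, current_grip_force gives the robot as it stands. Calls block until the motion is done:
- move_ptp(position, orientation): joint-space move of the TCP to a pose.
- servo_line(position, orientation=None, rate=0.15, contact_N=None): straight line of the TCP; orientation=None keeps the orientation; rate is the mean speed in m/s. With contact_N (N) it stops when the force on the tool has changed by that much, and returns True; else False.
- goto_joints(angles): joint-space move.
- move_gripper(opening): finger opening in m; the grip force is fixed at half the most; returns when the fingers have stopped.
- sleep(seconds).
- inverse_kinematics(position, orientation): joint angles nearest the present ones, or None.
- capture(name): name is "side" or "top"; returns a dict with "image" (384x512x3 uint8, blue, green, red), "range_z" (384x512 float32, m along the optical axis (not along the pixel's ray), 0 where there is no reading), "intrinsics" (3x3 intrinsics, pixels), "R" (3x3) and "t" (3): a world point X has camera coordinates R X + t. Camera axes: x right, y down, z forward; pixel columns grow to the right and rows downward; lengths in m; the calibration is good to about 2 mm. A picture is of the moment at which its call begins.
A pose or a line that the arm cannot do raises PlanningError and nothing moves.
- close_job(): hands the job in; it is judged then, once.
Trained networks look in the newest picture that a camera, given by its name, has taken for a name from the list of things; names that differ only in an ending like _2 or _b are one class to them, and where a whole thing is asked for, a point or a joint stands for the part that bears it (a point fixed in the world has none). Each returns a list of dicts, best first, with "conf" (0 to 1); they miss things now and then, are a little off and sometimes report something else, mostly with a low value. They report only what shows in the picture. A call takes as long as a camera call.
- spot_in(camera, query): "xy" ([column, row] in pixels, amid what is visible of it).
- silhouettes(camera, query): "region" (384x512 bool, what is visible of it) and "xy" ([column, row] in pixels, amid what is visible of it).
Readings, each from a call of its own:
- current_clock(): time.
- current_joint_pos(): joint angles.
- current_qvel(): joint speeds.
- current_joint_torque(): joint torques, N m.
- current_position(): TCP position.
- current_orientation(): TCP orientation.
- current_force(): force on the tool from outside, world axes, zero at the start.
- current_torque(): the same for the moment, N m.
- current_finger_gap(): finger opening in m.
- current_grip_force(): force on a finger pad.
Only numpy, scipy, OpenCV 4.12 (cv2) and the standard library are available. Lean on these libraries where they do the work, as an engineer would, in place of code of your own. Each camera call takes 0.05 s, during which the arm holds its last target. There are 200 camera calls.

## Working session

There is one attempt and no reset: what is moved stays moved. The work goes in short steps, each a Python script; the robot and the scene stay as the last script left them, time stands still between calls to the robot, and variables do not carry over. Pictures are saved under pics/ and viewed, at most 10 in all, crops included, and the job is handed in when it is done.

```bash
mkdir -p pics; cat > h.py <<'E'
import numpy as np, cv2
from bench import *
def world(c,mask=None,uv=None):
    K,R,t,D=c["intrinsics"],c["R"],c["t"],c["range_z"]
    if uv is None:
        v,u=np.nonzero(mask&(D>0))
    else: u,v=np.array([int(round(uv[0]))]),np.array([int(round(uv[1]))])
    z=D[v,u]
    P=np.stack([(u-K[0,2])/K[0,0]*z,(v-K[1,2])/K[1,1]*z,z],1)
    return (P-t)@R
E
python3 - <<'E'
from h import *
np.set_printoptions(precision=4,suppress=True)
ims=[]
for n in("top","side"):
    c=capture(n); cv2.imwrite(f"pics/{n}0.png",c["image"])
    print(n,"cam at",-c["R"].T@c["t"])
    for q in("tall_tube","vial_2","vial_rack","reader","rod_grip"):
        for s in silhouettes(n,q)[:4]:
            if s["conf"]<.3: continue
            P=world(c,s["region"])
            print(q,round(s["conf"],2),np.round(s["xy"]),len(P),"med",np.median(P,0),"lo",np.percentile(P,3,axis=0),"hi",np.percentile(P,97,axis=0))
E
```

```text
top cam at [ 0.4169 -0.0035  0.9234]
tall_tube 0.55 [328. 211.] 106 med [ 0.5097 -0.2011  0.0527] lo [ 0.4979 -0.218   0.0352] hi [ 0.5211 -0.1882  0.0559]
vial_rack 0.92 [178. 240.] 1310 med [0.4503 0.1413 0.0298] lo [0.416  0.0762 0.0005] hi [0.4882 0.2107 0.037 ]
reader 0.56 [362. 186.] 2295 med [ 0.5631 -0.2843  0.0533] lo [ 0.5077 -0.3478 -0.0001] hi [ 0.6227 -0.199   0.0577]
rod_grip 0.54 [330. 212.] 125 med [ 0.5101 -0.2029  0.0522] lo [ 0.4981 -0.2198  0.0347] hi [ 0.5231 -0.1886  0.056 ]
side cam at [0.3255 0.6476 0.663 ]
tall_tube 0.55 [253. 267.] 122 med [0.4717 0.1992 0.0609] lo [0.4679 0.1936 0.0314] hi [0.4782 0.2016 0.0825]
vial_2 0.5 [288. 237.] 55 med [0.4349 0.0969 0.0403] lo [0.43   0.0884 0.0283] hi [0.44   0.0995 0.0449]
vial_2 0.49 [276. 249.] 35 med [0.448  0.1285 0.0425] lo [0.4429 0.1205 0.0214] hi [0.4527 0.1324 0.0452]
vial_2 0.47 [267. 268.] 58 med [0.4594 0.1642 0.0386] lo [0.4551 0.1576 0.0274] hi [0.4639 0.1672 0.0452]
vial_rack 0.91 [270. 269.] 1833 med [0.4526 0.1579 0.0287] lo [0.4141 0.0813 0.0026] hi [0.4934 0.2187 0.0315]
reader 0.93 [273. 125.] 1284 med [ 0.5648 -0.2694  0.0485] lo [ 0.5046 -0.3335  0.004 ] hi [ 0.6199 -0.1918  0.0571]
reader 0.37 [289. 145.] 140 med [ 0.5102 -0.1957  0.0462] lo [ 0.4978 -0.22    0.0258] hi [ 0.5272 -0.1869  0.0546]
rod_grip 0.59 [287. 149.] 124 med [ 0.5079 -0.1953  0.0463] lo [ 0.4958 -0.214   0.0267] hi [ 0.5228 -0.1873  0.0547]
```

View pics/top0.png

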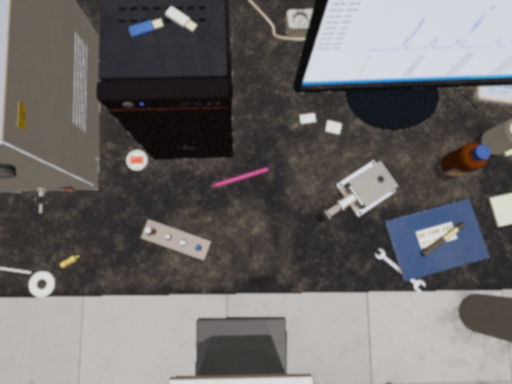

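View pics/side0.png

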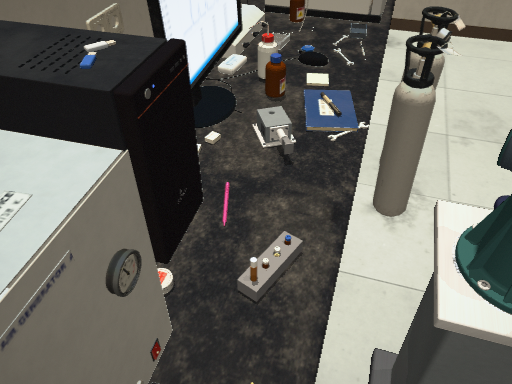

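The top view shows the rack at about (178,240), with the tall white-capped tube at its left end (150,230). The reader is at about (365,187), its well is the dark spot near (380,180), and the rod grip is near (333,211). In the side view the tall amber tube is at (253,267). Next I'll fit the poses precisely.

```bash
cat >> h.py <<'E'
def rayplane(c,uv,z):
    K,R,t=c["intrinsics"],c["R"],c["t"]; uv=np.atleast_2d(uv).astype(float)
    d=np.c_[(uv-K[:2,2])/[K[0,0],K[1,1]],np.ones(len(uv))]@R; o=-R.T@t
    return o+d*((z-o[2])/d[:,2])[:,None]
def best(n,q):
    s=silhouettes(n,q); return s[0]["region"] if s else None
E
python3 - <<'E'
from h import *
np.set_printoptions(precision=4,suppress=True)
crops=[]
for n in("top","side"):
    c=capture(n); g=cv2.cvtColor(c["image"],cv2.COLOR_BGR2GRAY).astype(float)
    for q,h in(("vial_rack",.030),("reader",.056)):
        m=cv2.dilate(best(n,q).astype(np.uint8),np.ones((5,5)))>0
        v,u=np.nonzero(m&(c["range_z"]>0)); P=world(c,m)
        k=abs(P[:,2]-h)<.004
        mm=np.zeros(m.shape,np.uint8); mm[v[k],u[k]]=1
        mm=cv2.morphologyEx(mm,cv2.MORPH_CLOSE,np.ones((3,3)))
        if q=="reader": mm=cv2.morphologyEx(mm,cv2.MORPH_OPEN,np.ones((9,9) if n=="top" else (7,7)))
        v,u=np.nonzero(mm); W=rayplane(c,np.c_[u,v],h)[:,:2]
        r=cv2.minAreaRect((W*1000).astype(np.float32)); print(n,q,"rect",np.round(r[0],1),np.round(r[1],1),round(r[2],1),"meanz",np.median(P[k,2]),"centroid",W.mean(0))
        if q=="reader":
            inner=cv2.erode(mm,np.ones((5,5)))>0
            hole=cv2.morphologyEx(mm,cv2.MORPH_CLOSE,np.ones((9,9)))
            inner=cv2.erode(hole,np.ones((7,7)))>0
            med=np.median(g[inner]); w=np.where(inner,np.clip(med-25-g,0,None),0)
            vv,uu=np.nonzero(w); ww=w[vv,uu]; 
            if len(vv): uv=np.array([(uu*ww).sum(),(vv*ww).sum()])/ww.sum(); print("well px",uv,len(vv),rayplane(c,uv,.056)[0])
    m=best(n,"rod_grip"); P=world(c,m); k=abs(P[:,2]-.053)<.004; v,u=np.nonzero(m&(c["range_z"]>0)); 
    W=rayplane(c,np.c_[u,v][k],.053); r=cv2.minAreaRect((W[:,:2]*1000).astype(np.float32)); print("grip top",r,W.mean(0))
    s=[x for x in spot_in(n,"tall_tube")[:3]]; print([(x["conf"],x["xy"]) for x in s])
    im=c["image"]; x0,y0,x1,y1=((130,150,410,260) if n=="top" else (225,90,325,310))
    if n=="top": a=im[150:230,310:410]; b=im[205:275,130:230]
    else: a=im[95:165,235:315]; b=im[220:310,220:320]
    crops.append(np.hstack([cv2.resize(a,(400,300),interpolation=0),cv2.resize(b,(400,300),interpolation=0)]))
cv2.imwrite("pics/crops.png",np.vstack(crops))
E
```

```text
top vial_rack rect [453.1 144.9] [149.7  43.9] 70.0 meanz 0.029953817129692556 centroid [0.4524 0.1434]
top reader rect [ 571.  -297.9] [69.5 96.1] 32.1 meanz 0.05506324671841428 centroid [ 0.5701 -0.2975]
well px [380.1238 178.725 ] 41 [ 0.5842 -0.318   0.056 ]
grip top ((512.929931640625, -204.71044921875), (20.207321166992188, 34.904571533203125), 31.78336524963379) [ 0.5122 -0.205   0.053 ]
[(0.49, [148.8, 232.2])]
side vial_rack rect [453.7 145.6] [152.   45.8] 70.1 meanz 0.02937367136156811 centroid [0.4537 0.15  ]
side reader rect [ 571.9 -296.8] [71.2 99.3] 31.9 meanz 0.05526269864967619 centroid [ 0.5714 -0.2957]
well px [271.2216 112.3503] 16 [ 0.5845 -0.316   0.056 ]
grip top ((509.7451477050781, -203.1736297607422), (23.571571350097656, 38.31952667236328), 20.107704162597656) [ 0.5117 -0.2012  0.053 ]
[(0.71, [273.1, 127.6]), (0.55, [252.5, 266.8])]
```

View pics/crops.png

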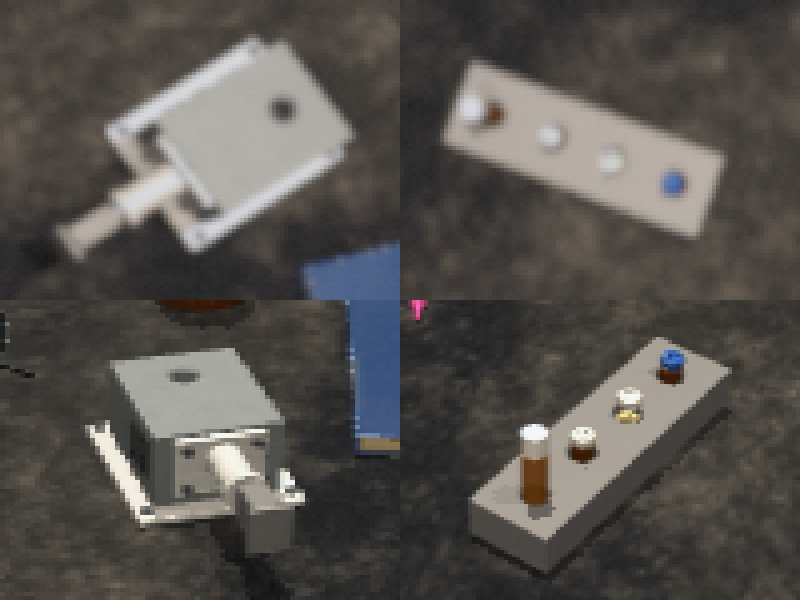

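The rack centre comes out at (0.453,0.145) with yaw −20°, so the tall tube in the +54 mm hole should be at (0.472,0.196), which agrees with its depth reading. Reader yaw is −58° and the well is at (0.584,−0.317). That well position agrees with the grip position given the 130 mm between them. Now I'll take the tube.

```bash
cat >> h.py <<'E'
from scipy.spatial.transform import Rotation as Ro
def down(a):  # closing line at world angle a (deg)
    y=np.array([np.cos(np.radians(a)),np.sin(np.radians(a)),0]); z=np.array([0,0,-1.])
    return Ro.from_matrix(np.c_[np.cross(y,z),y,z]).as_quat()
def pick(p,angs):  # the half turn with the smaller last joint
    ok=[(abs(q[5]),a) for a in angs if (q:=inverse_kinematics(p,down(a))) is not None]
    return down(min(ok)[1])
E
python3 - <<'E'
from h import *
np.set_printoptions(precision=4,suppress=True)
T=np.array([.472,.196]); 
q=pick([*T,.2],(-20,160)); print(inverse_kinematics([*T,.2],q))
move_gripper(.045)
move_ptp([.30,.32,.2],q)
servo_line([*T,.15],q)
c=capture("side")
print(servo_line([*T,.042],rate=.06,contact_N=4),current_position())
move_gripper(0)
print("gap",current_finger_gap(),current_grip_force())
f0=current_force()
servo_line([*T,.17],rate=.08)
print("gap",current_finger_gap(),current_position(),current_force()-f0,current_clock())
c=capture("side")
m=silhouettes("side","tall_tube")
for s in m[:3]:
    P=world(c,s["region"]); print(s["conf"],s["xy"],len(P),np.median(P,0),P[:,2].min(),P[:,2].max())
cv2.imwrite("pics/lift.png",c["image"])
E
```

```text
[ 0.2584  0.2549  1.7281 -0.      1.1586  0.6074]
False [0.4723 0.1961 0.0423]
gap 0.011292269436924213 29.999107271432877
gap 0.011743035415092739 [0.4716 0.1959 0.1695] [-0.3311  0.2665 -1.4312] 8.9667
```

View pics/lift.png

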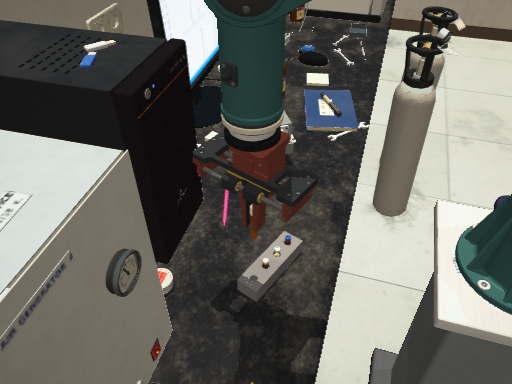

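The tube is lifted: its amber foot is at about (254,236), its hole at (254,281) is empty, and the three vials are still in place. Next I'll carry it over the well and check the alignment.

```bash
python3 - <<'E'
from h import *
np.set_printoptions(precision=4,suppress=True)
W=np.array([.5844,-.3172])
q=pick([*W,.17],(32,-148)); print(inverse_kinematics([*W,.17],q))
move_ptp([.45,-.02,.17],q)
servo_line([*W,.15],q,rate=.2)
servo_line([*W,.097],rate=.08); sleep(.3)
p=current_position(); print(p,current_finger_gap(),current_clock())
c=capture("side"); im=c["image"].copy()
def proj(X): x=c["intrinsics"]@(c["R"]@X+c["t"]); return x[:2]/x[2]
foot=np.r_[p[:2],p[2]-.030]
print("foot px",proj(foot),"well px",proj(np.r_[W,.056]))
u,v=proj(foot).round().astype(int)
x0,y0=u-50,v-45
big=cv2.resize(im[y0:y0+75,x0:x0+100],(800,600),interpolation=cv2.INTER_CUBIC)
for X,col in((foot,(0,0,255)),(np.r_[W,.056],(0,255,0))):
    a=((proj(X)+.5-[x0,y0])*8).astype(int); cv2.drawMarker(big,tuple(int(i) for i in a),col,0,16,1)
cv2.imwrite("pics/above.png",big)
E
```

```text
[-0.6011  0.4969  1.4192 -0.      1.2255 -1.1596]
[ 0.5846 -0.3174  0.0975] 0.01098632684394609 13.2
foot px [271.4174 108.3239] well px [271.3889 112.123 ]
```

View pics/above.png

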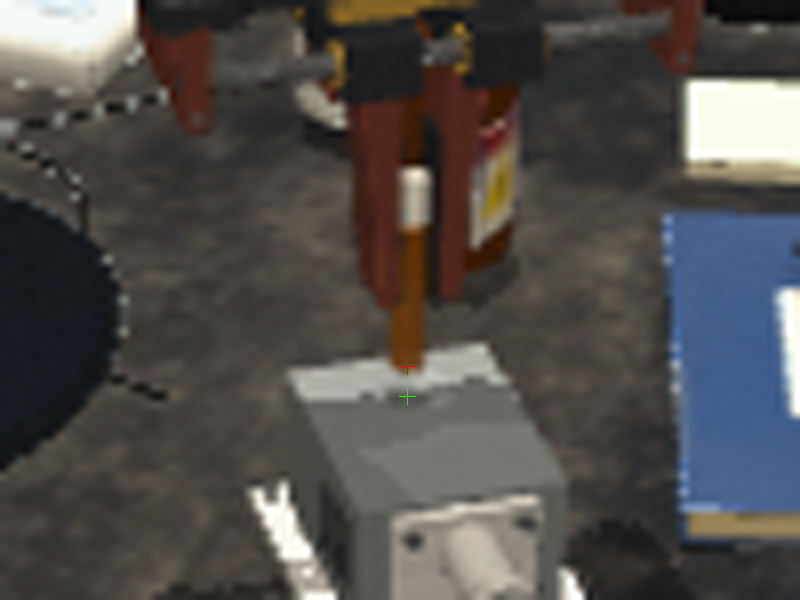

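The foot (red, 407,367) sits straight above the well (green, 407,396), so I'll lower it and watch the force.

```bash
python3 - <<'E'
from h import *
np.set_printoptions(precision=4,suppress=True)
W=np.array([.5844,-.3172])
f0=current_force()
for z in(.084,.078,.072,.0605):
    hit=servo_line([*W,z],rate=.03,contact_N=6); print(z,hit,current_position(),current_force()-f0)
    if hit: break
E
```

```text
0.084 False [ 0.5843 -0.3171  0.0837] [ 0.7683  0.8924 -0.2   ]
0.078 False [ 0.5843 -0.3172  0.0777] [ 0.1107  0.3499 -1.4368]
0.072 False [ 0.5842 -0.3171  0.0717] [ 0.3246  0.2464 -0.1078]
0.0605 True [ 0.5842 -0.3172  0.06  ] [ 0.1732 -0.2581  4.9391]
```

The foot went in with no side force and met the floor at TCP z=0.060, as expected. Next I'll release, back off, check the seating and re-measure the grip.

```bash
python3 - <<'E'
from h import *
np.set_printoptions(precision=4,suppress=True)
W=np.array([.5844,-.3172]); ex=np.array([np.cos(np.radians(-58)),np.sin(np.radians(-58))])
move_gripper(.05); sleep(.4)
servo_line([*W,.17],rate=.12)
H=W-ex*.230
servo_line([*H,.17],rate=.2)
print(current_clock(),current_position())
crops=[]
for n in("side","top"):
    c=capture(n)
    for s in silhouettes(n,"tall_tube")[:2]:
        P=world(c,s["region"]); print(n,s["conf"],s["xy"],len(P),np.median(P,0),P[:,2].min(),np.percentile(P[:,2],97))
    for s in silhouettes(n,"rod_grip")[:1]:
        P=world(c,s["region"]); k=P[:,2]>.046; L=(P[k,:2]-W)@np.c_[ex,[-ex[1],ex[0]]]
        print(n,"grip in well frame",s["conf"],np.percentile(L,[3,50,97],axis=0))
    x=c["intrinsics"]@(c["R"]@np.r_[W-.03*ex,.05]+c["t"]); u,v=(x[:2]/x[2]).astype(int)
    crops.append(cv2.resize(c["image"][v-50:v+50,u-33:u+33],(396,600),interpolation=cv2.INTER_CUBIC))
cv2.imwrite("pics/seated.png",np.hstack(crops))
E
```

```text
18.5083 [ 0.4635 -0.123   0.1701]
side 0.61 [270.6, 102.7] 58 [ 0.5834 -0.3134  0.0774] 0.05567449208839459 0.09741670371677515
side grip in well frame 0.67 [[-0.1498 -0.0091]
 [-0.137   0.0005]
 [-0.1174  0.0091]]
```

View pics/seated.png

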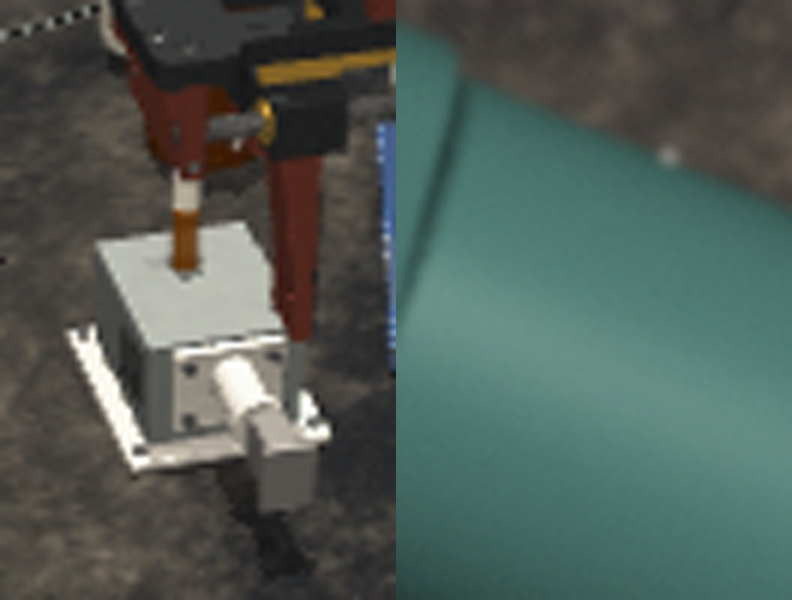

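The tube stands home: its cap top reads about 0.097 m and the glass enters the well at (185,268) in the crop. The grip reads −0.130 along the reader axis from the well, as it should. Next I'll grasp and pull the rod.

```bash
python3 - <<'E'
from h import *
np.set_printoptions(precision=4,suppress=True)
W=np.array([.5844,-.3172]); ex=np.array([np.cos(np.radians(-58)),np.sin(np.radians(-58))])
G=W-.132*ex
servo_line([*G,.12],rate=.15)
hit=servo_line([*G,.022],rate=.06,contact_N=6); print(hit,current_position())
if not hit:
    f0=current_force(); move_gripper(0); print("gap",current_finger_gap(),current_grip_force(),current_force()-f0)
    p0=current_position(); f0=current_force()
    if current_finger_gap()>.012:
        for d in(.010,.030,.050,.065):
            servo_line([*(G-d*ex),.022],rate=.03); sleep(.3); p=current_position(); F=current_force()-f0
            print(d,"tcp moved",-(p-p0)[:2]@ex,"F along",F[:2]@ex,"rod est",(F[:2]@ex-3)/120,F,current_finger_gap())
    print(current_clock())
E
```

```text
False [ 0.5147 -0.2054  0.0223]
gap 0.015573877080487058 30.015335083007812 [-5.1011 -5.9881  1.3031]
0.01 tcp moved 0.009506088849489572 F along 1.2184128193029735 rod est -0.014846559839141887 [ 0.3081 -1.2442 -1.6808] 0.015866428548708747
0.03 tcp moved 0.028870269774498837 F along 4.619645367213719 rod est 0.013497044726780993 [ 0.485  -5.1443 -2.8232] 0.015751647100736395
0.05 tcp moved 0.048251866003096965 F along 5.906054617112875 rod est 0.024217121809273955 [-0.1877 -7.0816 -2.9371] 0.016090292428711128
0.065 tcp moved 0.06288435821936272 F along 7.868390403828316 rod est 0.040569920031902636 [-0.8206 -9.791  -2.4556] 0.0159869116737652
26.0667
```

Adding the 2.4 N preload from closing, the pull is about 10.2 N, which puts the rod near 0.060. I'll confirm in the picture.

```bash
python3 - <<'E'
from h import *
np.set_printoptions(precision=4,suppress=True)
W=np.array([.5844,-.3172]); ex=np.array([np.cos(np.radians(-58)),np.sin(np.radians(-58))]); A=np.c_[ex,[-ex[1],ex[0]]]
print(current_position(),np.linalg.norm(current_qvel()),current_force())
out=[]
for n in("side","top"):
    c=capture(n)
    def proj(X): x=c["intrinsics"]@(c["R"]@X+c["t"]); return x[:2]/x[2]
    for s in silhouettes(n,"rod_grip")[:2]:
        P=world(c,s["region"]); L=(P[:,:2]-W)@A; print(n,s["conf"],s["xy"],len(P),np.percentile(L[:,0],[3,50,97]),np.percentile(P[:,2],[3,97]))
    u,v=proj(np.r_[W-.12*ex,.05]).astype(int); x0,y0=u-33,v-50
    b=cv2.resize(c["image"][y0:y0+100,x0:x0+66],(396,600),interpolation=cv2.INTER_CUBIC)
    for d in(.110,.116): # mouth, 6 mm out, along the rod's top
        a=((proj(np.r_[W-d*ex,.045])+.5-[x0,y0])*6).astype(int); cv2.drawMarker(b,tuple(int(i) for i in a),(0,255,0),0,8,1)
    out.append(b)
cv2.imwrite("pics/pull.png",np.hstack(out))
E
```

```text
[ 0.4797 -0.1532  0.022 ] 0.0028187049111594725 [ -5.7058 -15.4085  -0.5784]
side 0.65 [294.2, 162.0] 132 [-0.2128 -0.2098 -0.1907] [0.0245 0.0554]
```

View pics/pull.png

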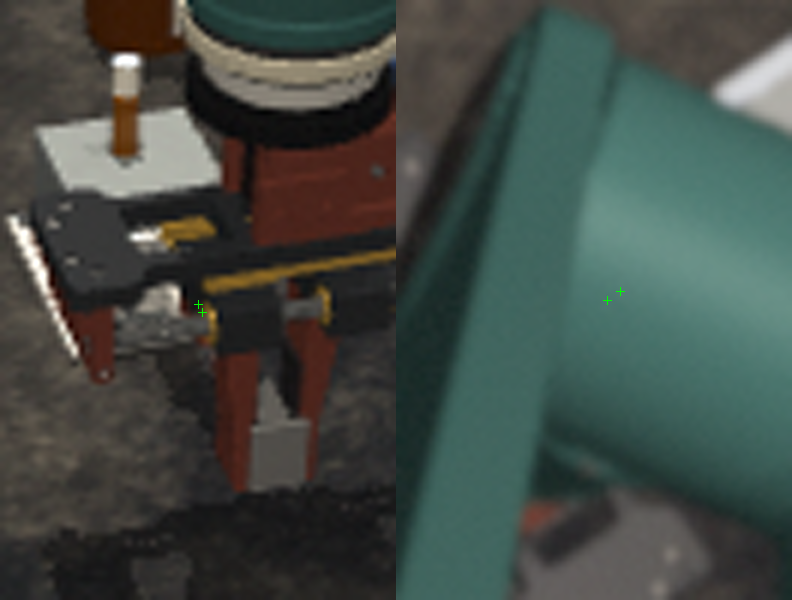

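The tube still stands in the well, at (125,155) in the crop. The ring is hidden behind the gripper, but the flange face has moved from −0.150 to −0.213, so the rod is about 63 mm out, as the TCP travel and pull force also suggest. I'll add 2 mm to sit mid-window, check and hand in.

```bash
python3 - <<'E'
from h import *
np.set_printoptions(precision=4,suppress=True)
W=np.array([.5844,-.3172]); ex=np.array([np.cos(np.radians(-58)),np.sin(np.radians(-58))]); A=np.c_[ex,[-ex[1],ex[0]]]
G=W-.132*ex
servo_line([*(G-.067*ex),.022],rate=.02); sleep(1.0)
c=capture("side"); s=silhouettes("side","rod_grip")[0]; P=world(c,s["region"]); L=(P[:,:2]-W)@A
print("flange",np.percentile(L[:,0],[3,25,50]),"tcp out",-(current_position()[:2]-[.5147,-.2054])@ex,"F",current_force()[:2]@ex,current_finger_gap(),current_grip_force(),current_clock())
ok=-.2205<np.percentile(L[:,0],3)<-.2105 and current_finger_gap()>.012
print(ok, close_job() if ok else None)
E
```

```text
flange [-0.2136 -0.0697 -0.0171] tcp out 0.06473224524423693 F 10.004081471167627 0.01595135440334565 30.041342069744132 27.6167
the job is handed in; nothing more can be done
True None
```

The tall tube is seated in the reader's well and the draw rod is held about 64 mm out, inside the 59–71 mm window. I judged the rod by arm travel, pull force and flange position, because the gripper hid the ring from the cameras. The job was handed in at 27.6 s, and no verdict came back.

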